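# Shut the loaded reflow oven and start it

## Task

The circuit board is ready to be soldered in the small reflow oven: push the oven's open drawer fully home with the fingertips, without gripping its handle and smoothly enough that the board stays where it lies on the tray, then press the round start button on the sloping panel all the way in and let it go. Do not lift the board, do not start the oven while the drawer is open, and leave the paste jar, solder reel, scrap tub and cutters where they are.

Things in the scene. Friction and masses are not known exactly. Their poses are not given: they have to be found in the camera images.
- oven: White metal benchtop reflow oven, fixed to the desk: 310 deep (x) x 290 wide (y) x 170 high (z) mm. Origin: centre of its underside, on the desk (z = 0). Its front looks along its own -x: upright to 115 mm, then the control panel slopes back at 30 degrees to the top edge, 95 mm further back. The small flat keys under the screen are dead.
- drawer: The oven's drawer, axes as the oven's. It slides along the oven's x, stands open 100 to 150 mm towards -x, takes 2 to 5 N to push, has no spring and stops hard with its front panel against the oven. Front panel 250 wide, 85 high, 15 thick, good to push on. Origin: middle of the panel's lower rear edge, 22 mm above the desk; fully home it lies 155 mm from the oven's origin along -x.
- drawer_handle (a point): Middle of the drawer's steel bar handle, also good to push on; moves with the drawer. The bar is 11 mm thick, 120 mm long along the drawer's y, level, 82 mm above the desk; its middle stands 35 mm in front of the panel's outer face, so 50 mm from the drawer's origin along -x (205 mm from the oven's origin when fully home).
- drawer_tray (a point): Place on the top of the drawer's aluminium tray where the board lies, about 37 mm above the desk; moves with the drawer, axes as the oven's. It lies 80 mm behind the outer face of the drawer's front panel. The tray is 200 x 230 mm with a rim 10 mm high.
- board: Loose green circuit board, 70 x 90 mm, 2 mm thick with parts up to 8 mm high, 35 g, lying on the tray within 5 mm (x) and 12 mm (y) of drawer_tray; it can slip if the drawer is hit or pushed faster than about 0.15 m/s. Origin: centre of its underside.
- start (a joint): How far the start button is pressed, in m: 0 = out, 0.005 = all the way in. Spring button: 1.5 N to start it, 5 N fully down.
- start_top (a point): Centre of the top face of the round start button: 32 mm across, 7 mm proud of a black collar 42 mm across and 5 mm high, on the right-hand part of the sloping panel as one faces the oven. Its z axis points out of the button, square to the panel (30 degrees from upright, leaning to the oven's -x); press against z.
- jar: Solder-paste jar, round, 50 mm across, 45 mm high, standing beside the open drawer. Origin: centre of its underside.
- reel: Reel of solder wire, round, 52 mm across, 44 mm high, standing on its end. Origin: centre of its underside.
- tub: Small open plastic tub of solder scraps, 62 x 62 x 32 mm. Origin: centre of its underside.
- cutters: Side cutters lying flat on the desk, jaws along +x: 148 mm long (from 98 mm behind to 50 mm ahead of its origin), 53 mm wide, 11 mm high. Origin: under the pivot.
There are look-alikes about, which are no part of the job. What is meant by the board is not red or yellow, and is the larger of those in its own colour.

How it is judged:
By the outcome, as a careful person would: the job done as asked, in the order asked, and still so for the second after the job is handed in, with the robot touching nothing.
It also fails if it takes over 45 s, if anything falls off the work surface, if the arm or the gripper's body presses on something with over 40 N, if the wrist force passes 120 N, or if a joint passes its speed limit or range.

## Robot

A 6-joint arm with a two-finger parallel gripper is mounted at the origin on the work surface. World frame = base frame: x ahead of the robot, y to its left, z up, the work surface at z = 0. Lengths are in m, angles in rad, forces in N, time in s.
With the tool pointing down it reaches from about 0.375 to 0.925 m from the base axis. Payload 5.7 kg.
Tool frame: the origin (TCP) lies on the front face of the gripper's body, between the roots of the fingers; the fingertips stand 73 mm ahead of it and the grasp point (between the pads) lies 54 mm ahead of it (r.tip_extent is the distance from the TCP to the fingertips, in m); z points along the fingers, y is the line along which they close (so a half turn about z gives the same grasp; the last joint's range is limited). The gripper opens to 85 mm and grips with 20 to 120 N. Pads are 22 mm wide; open, the fingers measure 114 mm over their backs; the gripper's body (76 mm by 85 mm) begins 54 mm behind the grasp point. The pads swing forward as they close: fully open they stand 13 mm farther back than shut.
Start: joints at [-1.309, 0.359, 1.51, -0, 1.272, -0.115], TCP at [0.221, -0.558, 0.304] pointing down, gripper open.
Joint ranges: [-2.97, 2.97], [-1.01, 2.36], [0.21, 2.38], [-0.96, 4.11], [0.2, 2.71], [-2.98, 2.98]. Speed limits (rad/s): [2.39, 2.39, 3.14, 3.14, 3.14, 3.14].

## Interface

Orientations are given as a unit quaternion [x, y, z, w].
In Python, from bench import r, planner, eyes, finder, telemetry gives the robot as it stands. Calls block until the motion is done:
- r.move_to(position, orientation): joint-space move of the TCP to a pose.
- r.move_l(position, attitude=None, feed=0.15): straight line of the TCP; attitude=None keeps the orientation; feed is the mean speed in m/s.
- r.movej(angles): joint-space move.
- r.command_gripper(opening, f_grip=None): finger opening in m; f_grip is the grip in N (None keeps the last); returns when the fingers have stopped.
- r.pause(seconds).
- planner.solve_ik(position, orientation): joint angles nearest the present ones, or None.
- eyes.read_camera(name): name is "scene" or "top" or "wrist"; returns a dict with "image" (420x560x3 uint8, red, green, blue), "intrinsics" (3x3 intrinsics, pixels), "eye" and "attitude" of the camera in the world. Camera axes: x right, y down, z forward; pixel columns grow to the right and rows downward; lengths in m; the calibration is good to about 2 mm. The wrist camera is an equidistant fisheye: a pixel r from the principal point sees the ray r / f radians off the axis. A picture is of the moment at which its call begins. There is no depth.
A pose or a line that the arm cannot do raises r.PlanningError and nothing moves.
- r.hand_in(): hands the job in; it is judged then, once.
Trained networks look in a picture, given as the dict that the camera call returned (one of the last four; its "shot" number tells which), for a name from the list of things; names that differ only in an ending like _2 or _b are one class to them, and where a whole thing is asked for, a point or a joint stands for the part that bears it (a point fixed in the world has none). Each returns a list of dicts, best first, with "p" (0 to 1); they miss things now and then, are a little off and sometimes report something else, mostly with a low value. They report only what shows in the picture. A call takes as long as a camera call. They do not tell look-alikes from the thing itself.
- finder.silhouettes(picture, thing): "pixels" (420x560 bool, what is visible of it) and "position" ([column, row] in pixels, amid what is visible of it).
Readings, each from a call of its own:
- telemetry.current_time(): time.
- telemetry.current_joint_positions(): joint angles.
- telemetry.current_qd(): joint speeds.
- telemetry.current_joint_torque(): joint torques, N m.
- telemetry.current_tool_pos(): TCP position.
- telemetry.current_ee_rot(): TCP orientation.
- telemetry.current_ft_force(): force on the tool from outside, world axes, zero at the start.
- telemetry.current_wrist_torque(): the same for the moment, N m.
- telemetry.current_width(): finger opening in m.
- telemetry.current_gripper_force(): force on a finger pad.
Only numpy, scipy, OpenCV 4.12 (cv2) and the standard library are available. Lean on these libraries where they do the work, as an engineer would, in place of code of your own. Each camera call takes 0.05 s, during which the arm holds its last target. There are 200 camera calls.

## Working session

There is one attempt and no reset: what is moved stays moved. The work goes in short steps, each a Python script; the robot and the scene stay as the last script left them, time stands still between calls to the robot, and variables do not carry over. Pictures are saved under pics/ and viewed, at most 10 in all, crops included, and the job is handed in when it is done.

```bash
ls; mkdir -p pics; cat > h.py <<'E'
import numpy as np, cv2
from scipy.spatial.transform import Rotation as R
from bench import r, planner, eyes, finder, telemetry
def ray(p,uv):
    K=np.array(p["intrinsics"]);d=np.linalg.inv(K)@[uv[0],uv[1],1.]
    return np.array(p["eye"]), rot(p)@d
def rot(p):
    a=np.array(p["attitude"],float)
    return a if a.shape==(3,3) else R.from_quat(a).as_matrix()
def onz(p,uv,z):
    o,d=ray(p,uv); return o+d*(z-o[2])/d[2]
def proj(p,X):
    c=(np.atleast_2d(X)-np.array(p["eye"]))@rot(p); q=c@np.array(p["intrinsics"]).T
    return q[:,:2]/q[:,2:]
def save(p,n): cv2.imwrite("pics/"+n,cv2.cvtColor(p["image"],cv2.COLOR_RGB2BGR))
E
python3 - <<'E'
from h import *
for c in ("scene","top"):
    p=eyes.read_camera(c); save(p,c+"0.png"); print(c,p["eye"],p["attitude"],p["intrinsics"])
    for t in ("oven","drawer","drawer_handle","start","start_top","board","jar","reel","tub","cutters"):
        for s in finder.silhouettes(p,t)[:3]:
            m=s["pixels"]; print(t,round(s["p"],2),np.round(s["position"],1),m.sum(), np.round(cv2.minAreaRect(np.argwhere(m)[:,::-1].astype(np.float32)),1).tolist() if 0 else np.round(cv2.boxPoints(cv2.minAreaRect(np.argwhere(m)[:,::-1].astype(np.float32)))).tolist())
print(telemetry.current_time())
E
```

```text
pics
scene [1.01609335 0.17313575 0.88819888] [ 0.54757912  0.78625867 -0.2371069  -0.16042049] [[389.67760714   0.         278.13716053]
 [  0.         389.67760714 212.95713288]
 [  0.           0.           1.        ]]
oven 0.7 [386.8 254.4] 21128 [[285.0, 283.0], [350.0, 148.0], [494.0, 217.0], [429.0, 352.0]]
drawer 0.66 [282.5 214.1] 4327 [[225.0, 241.0], [275.0, 153.0], [337.0, 188.0], [287.0, 276.0]]
drawer_handle 0.9 [280.5 213.9] 4099 [[226.0, 241.0], [275.0, 153.0], [336.0, 188.0], [287.0, 275.0]]
start 0.7 [321.9 247.8] 172 [[316.0, 239.0], [330.0, 239.0], [330.0, 252.0], [316.0, 252.0]]
start_top 0.57 [322.7 242. ] 153 [[314.0, 246.0], [324.0, 236.0], [333.0, 245.0], [323.0, 255.0]]
board 0.89 [266.2 159.5] 554 [[247.0, 165.0], [252.0, 147.0], [284.0, 156.0], [278.0, 174.0]]
board 0.81 [228.5 327.5] 522 [[210.0, 324.0], [234.0, 311.0], [244.0, 328.0], [220.0, 341.0]]
board 0.73 [293.8 221.8] 847 [[272.0, 227.0], [296.0, 202.0], [315.0, 220.0], [291.0, 245.0]]
jar 0.95 [196.5 217.3] 372 [[189.0, 205.0], [208.0, 205.0], [208.0, 227.0], [189.0, 227.0]]
reel 0.94 [266.8 286
[... 1119 characters left out ...]
176.0], [207.0, 191.0], [191.0, 191.0]]
board 0.93 [332.2 332.9] 1448 [[310.0, 351.0], [311.0, 317.0], [355.0, 319.0], [353.0, 353.0]]
board 0.87 [255.8 237. ] 1414 [[232.0, 253.0], [247.0, 212.0], [278.0, 224.0], [264.0, 265.0]]
board 0.73 [314.3 152.5] 660 [[299.0, 158.0], [316.0, 134.0], [335.0, 147.0], [318.0, 171.0]]
jar 0.84 [372.1 211.2] 441 [[359.0, 201.0], [383.0, 201.0], [383.0, 223.0], [359.0, 223.0]]
reel 0.62 [259.4 153.4] 560 [[249.0, 141.0], [273.0, 141.0], [273.0, 168.0], [249.0, 168.0]]
tub 0.87 [367.4 280.5] 965 [[348.0, 268.0], [378.0, 256.0], [389.0, 286.0], [360.0, 297.0]]
cutters 0.68 [408.6 238. ] 630 [[392.0, 206.0], [415.0, 205.0], [420.0, 275.0], [396.0, 276.0]]
1.1
```

View pics/top0.png

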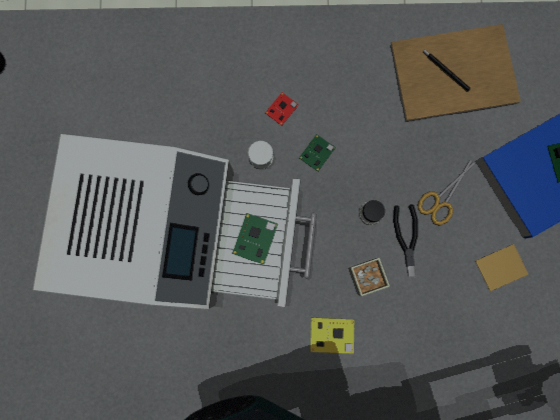

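View pics/scene0.png

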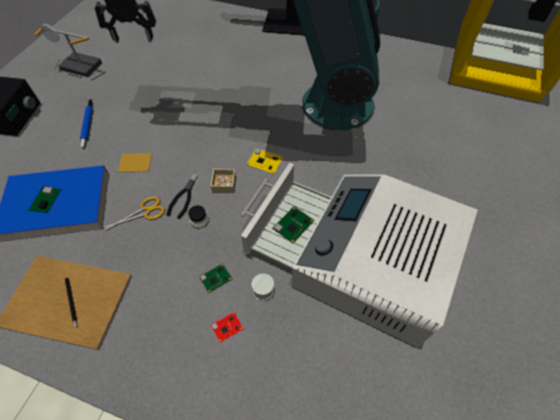

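The top view shows the oven on the left with its front facing right (world −y). The drawer panel is at about (290,243), the handle at (310,246) and the start button at (199,184).

There are five possible boards:
- Green on the tray, (256,238): larger green and lying on the tray, so this is the one meant.
- Green on the desk, (317,152): smaller.
- Green on the blue box, at the right edge.
- Yellow, (332,335): wrong colour.
- Red, (282,109): wrong colour.

```bash
cat > fit.py <<'E'
from h import *
from scipy.optimize import least_squares
E
python3 - <<'E'
from fit import *
p=eyes.read_camera("top"); s=eyes.read_camera("scene")
# oven-frame pts; flag 1 = moves with drawer (x given for home)
B=(.03346,) 
P=[((.155,-.145,.17),0,(62,135)),((.155,.145,.17),0,(34,290)),((-.06,-.145,.17),0,(176,151)),((-.06,.145,.17),0,(153,301)),
((-.155,-.145,.115),0,(229,160)),((-.155,.145,.115),0,(210,308)),
((-.17,-.125,.107),1,(300,180)),((-.17,.125,.107),1,(286,306)),((-.205,-.06,.082),1,(312,216)),((-.205,.06,.082),1,(306,276))]
X=np.array([a[0] for a in P]);f=np.array([a[1] for a in P]);uv=np.array([a[2] for a in P],float)
S=[((.155,.145,.17),(476,209)),((.155,-.145,.17),(438,322)),((-.06,-.145,.17),(333,278)),((-.06,.145,.17),(386,176))]
SX=np.array([a[0] for a in S]);suv=np.array([a[1] for a in S],float)
def W(v,X,f):
    Y=X.copy();Y[:,0]-=f*v[3]
    return Y@R.from_euler('z',v[2]).as_matrix().T+[v[0],v[1],0]
res=lambda v:np.r_[proj(p,W(v,X,f))-uv, proj(s,W(v,SX,0))-suv].ravel()
v=least_squares(res,[.42,.25,1.5,.12],loss='soft_l1').x
print(v,np.round(res(v).reshape(-1,2),1).tolist())
Rz=R.from_euler('z',v[2]).as_matrix()
# button: on sloping panel; top face 12mm above panel. intersect ray with plane
n=np.array([-.5,0,np.cos(np.pi/6)])
q0=np.array([-.155,0,.115])+.012*n
nw=Rz@n; qw=Rz@q0+[v[0],v[1],0]
for pic,c in ((p,"top"),(s,"scene")):
    for d in finder.silhouettes(pic,"start_top")[:1]+finder.silhouettes(pic,"start")[:1]:
        o,k=ray(pic,np.argwhere(d["pixels"]).mean(0)[::-1]); w=o+k*(nw@(qw-o))/(nw@k)
        print(c,w,"oven frame",Rz.T@(w-[v[0],v[1],0]))
np.save("v.npy",v)
print("handle now",W(v,np.array([[-.205,0,.082]]),1),"home",W(v,np.array([[-.205,0,.082]]),0))
for d in finder.silhouettes(p,"board"):print(onz(p,d["position"],.039))
# crops
im=cv2.cvtColor(p["image"],cv2.COLOR_RGB2BGR)[120:320,150:400];cv2.imwrite("pics/crop1.png",cv2.resize(im,None,fx=3,fy=3,interpolation=cv2.INTER_CUBIC))
# IK
ax=Rz@[1,0,0]; ay=Rz@[0,1,0]
for tilt in (0,.15,.3,.45,.6):
  for sgn in (1,-1):
    for t in (1,-1):
      z=-np.cos(tilt)*np.array([0,0,1])+np.sin(tilt)*t*ay; y=sgn*np.cross(ax,z); 
      M=np.c_[np.cross(y,z),y,z]; q=R.from_matrix(M).as_quat()
      out=[]
      for off in (-.03,0,):
       for e in (v[3]+.03,0):
        tip=W(v,np.array([[-.2215-e,off,.062]]),0)[0]
        j=planner.solve_ik(tip-r.tip_extent*z,q); out.append(None if j is None else np.round(j,2).tolist())
      print(tilt,sgn,t,out)
E
```

```text
[0.53860339 0.23855646 1.43983051 0.12577019] [[0.5, -1.0], [0.8, -0.1], [0.1, -3.7], [-0.5, 3.8], [0.9, -0.1], [-0.4, 1.1], [-0.1, -0.9], [-1.3, 1.5], [1.1, -0.7], [0.3, -0.5], [0.3, -0.3], [3.4, 1.9], [1.4, -3.9], [-2.5, -2.4]]
top [0.60857564 0.11898538 0.15517821] oven frame [-0.1094093  -0.08498802  0.15517821]
top [0.60938579 0.11933209 0.15543775] oven frame [-0.10895976 -0.08574596  0.15543775]
scene [0.61213805 0.1201197  0.1560961 ] oven frame [-0.10781947 -0.08837179  0.1560961 ]
scene [0.61148707 0.12010588 0.15603911] oven frame [-0.10791818 -0.08772819  0.15603911]
handle now [[ 0.49540753 -0.0893811   0.082     ]] home [[0.51183208 0.03531203 0.082     ]]
[ 0.78357376 -0.04333995  0.039     ]
[ 0.31983943 -0.13040056  0.039     ]
[0.51166884 0.018499   0.039     ]
[ 0.69540115 -0.10943458  0.039     ]
0 1 1 [[-0.39, 0.48, 1.82, -0.0, 0.84, 2.88], None, [-0.41, 0.45, 1.88, -0.0, 0.81, 2.87], None]
0 1 -1 [[-0.39, 0.48, 1.82, -0.0, 0.84, 2.88], None, [-0.41, 0.45, 1.88, -0.0, 0.81, 2.87], None]
0 -1 1 [[-0.39, 0.48, 1.82, -0.0, 0.84, -0.26], [-0.1, 0.49, 1.81, -0.0, 0.84
[... 1435 characters left out ...]
-1 [[-0.5, 0.41, 2.19, 0.93, 0.2, 1.88], None, None, None]
0.45 -1 1 [[-0.33, 0.71, 1.45, -0.09, 1.43, -0.17], [-0.11, 0.71, 1.45, 0.01, 1.44, 0.02], [-0.34, 0.67, 1.53, -0.09, 1.38, -0.17], [-0.11, 0.68, 1.52, 0.01, 1.39, 0.02]]
0.45 -1 -1 [[-0.5, 0.41, 2.19, 0.93, 0.2, -1.26], None, None, None]
0.6 1 1 [None, None, None, None]
0.6 1 -1 [[-0.56, 0.46, 2.31, 2.23, 0.3, 0.53], [-0.08, 0.46, 2.31, 3.27, 0.22, -0.08], None, [-0.08, 0.45, 2.37, 3.26, 0.28, -0.06]]
0.6 -1 1 [[-0.32, 0.79, 1.34, -0.11, 1.6, -0.16], [-0.11, 0.8, 1.33, 0.01, 1.61, 0.02], [-0.33, 0.76, 1.42, -0.11, 1.55, -0.16], [-0.11, 0.76, 1.41, 0.01, 1.57, 0.02]]
0.6 -1 -1 [[-0.56, 0.46, 2.31, 2.23, 0.3, -2.61], None, None, None]
```

View pics/crop1.png

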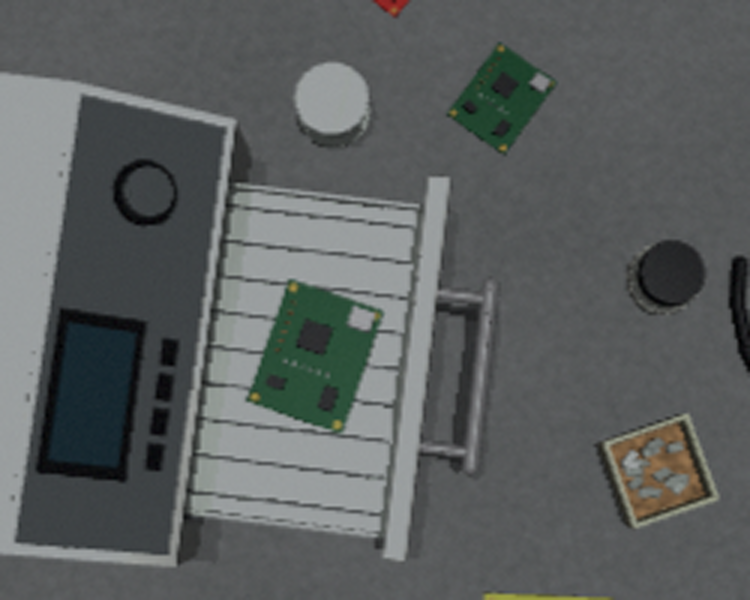

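The crop confirms it: the large green board lies on the tray, and the round button is at the upper left, on the oven's right-hand side when facing it. Next I'll approach the handle bar with shut fingertips.

```bash
cat >> h.py <<'E'
v=np.load("v.npy"); Rz=R.from_euler('z',v[2]).as_matrix()
def w(x,y,z): return Rz@[x,y,0]+[v[0],v[1],z]
def att(tilt):  # tool leaning toward oven +x by tilt
    z=Rz@[np.sin(tilt),0,-np.cos(tilt)]; y=-(Rz@[0,-1,0]); 
    y=y if y@[0,1,0]*0+1 else y
    return np.c_[np.cross(y,z),y,z]
def F(): return Rz.T@np.array(telemetry.current_ft_force())
E
python3 - <<'E'
from h import *
ax=Rz@[1,0,0]; z=np.array([0,0,-1.]); y=-np.cross(ax,z); q=R.from_matrix(np.c_[np.cross(y,z),y,z]).as_quat()
T=.062+r.tip_extent
x0=-.2215-v[3]-.025
r.command_gripper(0.0)
r.move_to(w(x0-.01,0,T+.1),q)
r.move_l(w(x0-.01,0,T),feed=.12)
f0=F(); print(f0,telemetry.current_time())
x=x0
r.move_l(w(x,0,T),feed=.03)
for i in range(25):
    x+=.002; r.move_l(w(x,0,T),feed=.02)
    f=F()-f0
    if f[0]<-1: break
print(x-x0,x,f,telemetry.current_time())
p=eyes.read_camera("top"); im=cv2.cvtColor(p["image"],cv2.COLOR_RGB2BGR)[120:320,150:400];cv2.imwrite("pics/crop2.png",cv2.resize(im,None,fx=3,fy=3))
E
```

```text
[-0.33710411 -0.51141529 -0.09348161] 5.0167
0.028000000000000025 -0.34427019372145 [-1.11583343 -0.34004869  0.04484349] 9.0
```

View pics/crop2.png

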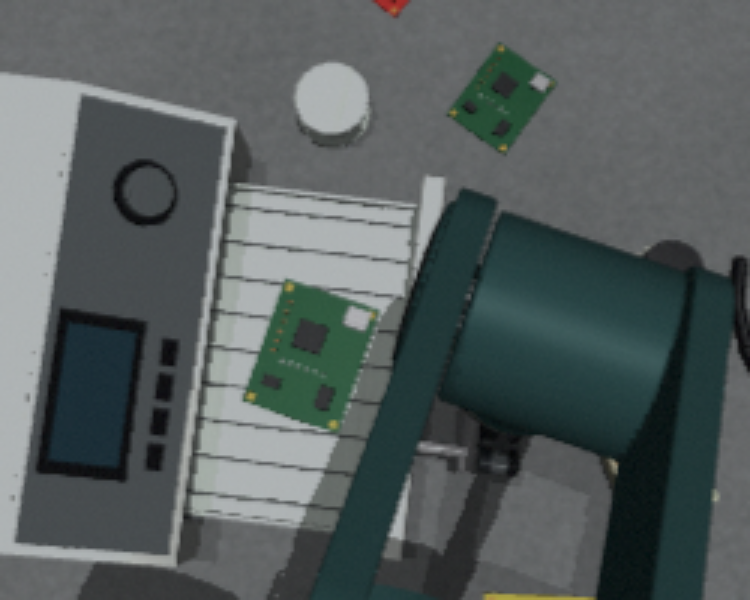

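Contact made: the drawer and board shifted together by about 3 mm, and the board is still at (312,355) in the crop. Pushing now.

```bash
python3 - <<'E'
from h import *
T=.062+r.tip_extent; x=-.34427
f0=np.array([-.34,-.51,-.09])
while x<-.2295:
    xn=min(x+.06,-.229); r.move_l(w(xn,0,T),feed=.045); x=xn; f=F()-f0; print(round(x,4),f)
    if abs(f[0])>12: break
for i in range(10):
    x+=.0015; r.move_l(w(x,0,T),feed=.02); f=F()-f0; print(round(x,4),np.round(f,1))
    if f[0]<-12: break
print(Rz.T@(np.array(telemetry.current_tool_pos())-[v[0],v[1],0]),telemetry.current_time())
r.move_l(w(x-.03,0,T),feed=.08)
r.move_l(w(x-.03,0,T+.14),feed=.2)
print(telemetry.current_time())
p=eyes.read_camera("top"); save(p,"top3.png");print(np.array(p["image"]).shape)
im=cv2.cvtColor(p["image"],cv2.COLOR_RGB2BGR)[120:320,150:400];cv2.imwrite("pics/crop3.png",cv2.resize(im,None,fx=3,fy=3))
E
```

```text
-0.2843 [0.661535   1.01527471 0.16496426]
-0.229 [ 0.28301553  1.39161634 -0.11499076]
-0.2275 [-0.6 -0.4  0.7]
-0.226 [-1.8 -1.2 -0.5]
-0.2245 [-1.3  0.   0.7]
-0.223 [-0.4 -0.8  0.2]
-0.2215 [-1.5 -0.2  1.2]
-0.22 [-1.9 -0.2  0.5]
-0.2185 [-1.  -0.7  1.4]
-0.217 [0.1 0.7 0.1]
-0.2155 [-1.7  0.8 -0.5]
-0.214 [-0.4  0.6  1.2]
[-2.13863792e-01  1.20258041e-04  1.34555077e-01] 14.4083
15.7833
(420, 560, 3)
```

View pics/crop3.png

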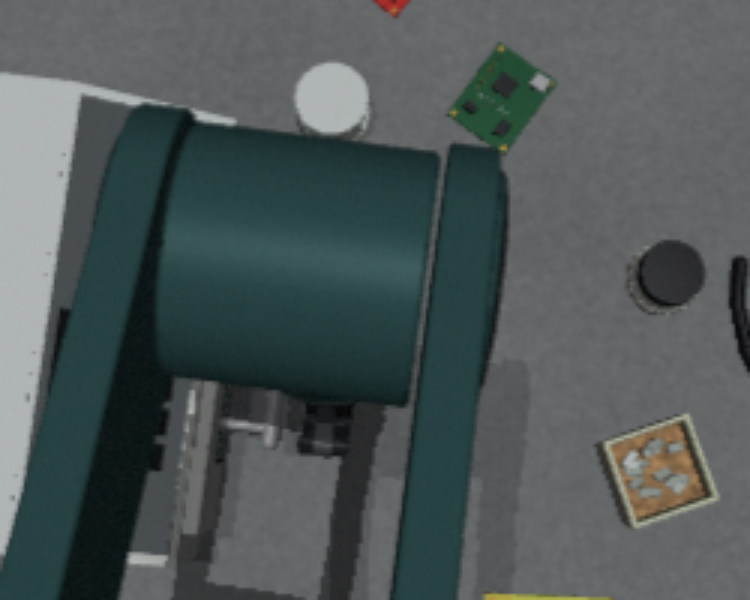

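The arm hides the panel, and no hard stop was felt. I'll go back and push on until the force rises.

```bash
python3 - <<'E'
from h import *
T=.062+r.tip_extent; x=-.222
f0=np.array([-.6,-.3,0])
r.move_l(w(-.244,0,T),feed=.2)
r.move_l(w(x,0,T),feed=.06)
while x<-.196:
    x+=.0015; r.move_l(w(x,0,T),feed=.02); f=F()-f0; print(round(x,4),np.round(f,1))
    if f[0]<-10: break
print(Rz.T@(np.array(telemetry.current_tool_pos())-[v[0],v[1],0]),telemetry.current_time())
E
```

```text
-0.2205 [ 0.1  0.6 -0.4]
-0.219 [ 0.8  0.6 -0.2]
-0.2175 [ 1.1  1.3 -1.4]
-0.216 [-0.3  0.7 -0.1]
-0.2145 [-0.1 -0.9 -0.1]
-0.213 [-0.3  0.2 -0.6]
-0.2115 [-1.1  0.4  0.1]
-0.21 [-1.3 -0.8  0. ]
-0.2085 [-1.2 -0.3  0.5]
-0.207 [-1.2 -0.2 -0.3]
-0.2055 [-1.1  0.6 -0.6]
-0.204 [-0.4  0.7 -0.1]
-0.2025 [-0.1  1.  -0.5]
-0.201 [-1.6  1.  -0.9]
-0.1995 [-1.2  1.1 -0.7]
-0.198 [-1.9  0.1 -0.2]
-0.1965 [-1.2  1.1  0.5]
-0.195 [-0.9  0.2  0.2]
[-1.94873162e-01  2.33029680e-06  1.34589444e-01] 21.7
```

```bash
python3 - <<'E'
from h import *
p=eyes.read_camera("scene")
im=cv2.cvtColor(p["image"],cv2.COLOR_RGB2BGR)[130:330,220:480];cv2.imwrite("pics/crop4.png",cv2.resize(im,None,fx=3,fy=3,interpolation=cv2.INTER_CUBIC))
p=eyes.read_camera("wrist"); save(p,"w4.png")
E
```

```text
(no output)
```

View pics/crop4.png

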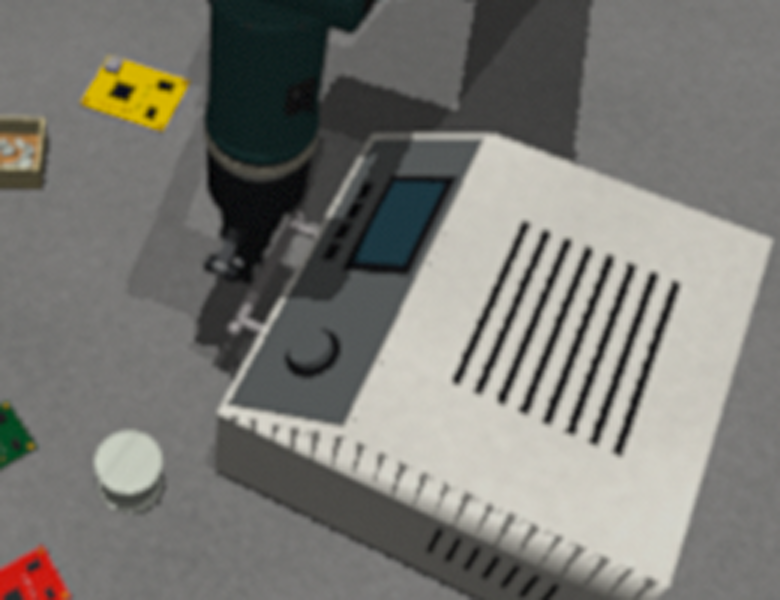

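View pics/w4.png

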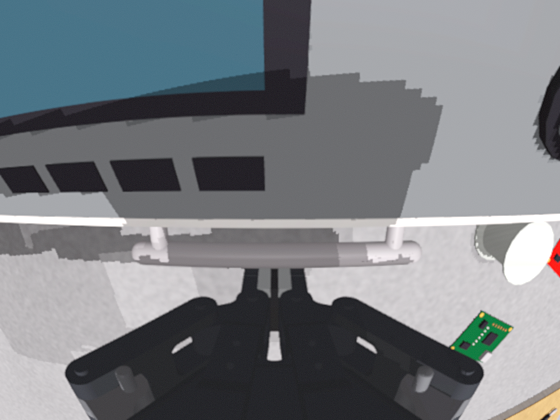

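The wrist view shows the fingertips against the bar. Before pushing further I'll check the oven pose and the remaining opening in this newer scene picture.

```bash
python3 - <<'E'
from h import *
from scipy.optimize import least_squares
s=eyes.read_camera("scene"); t=eyes.read_camera("top")
A=np.array([(-.155,-.145,.115),(-.155,.145,.115),(.155,.145,.17),(.155,-.145,.17)])
uv=np.array([(292.7,267.3),(345,175),(477,210),(442.7,326.7)])
B=np.array([(155,-145,170),(155,145,170),(-155,-145,115),(-155,145,115)])/1e3
ub=np.array([(62,135),(34,290),(229,160),(210,308)],float)
W=lambda v,X:X@R.from_euler('z',v[2]).as_matrix().T+[v[0],v[1],0]
print("old v: scene",np.round(proj(s,W(v,A))-uv,1).tolist())
for nm,f in (("scene",lambda u:(proj(s,W(u,A))-uv).ravel()),("top",lambda u:(proj(t,W(u,B))-ub).ravel())):
    o=least_squares(f,v[:3],loss='soft_l1'); print(nm,o.x,np.round(o.fun,1))
for e in (0,.01,.02,.03): print(e,proj(s,W(v,np.array([[-.205-e,-.06,.082],[-.205-e,.06,.082]]))).round(1).tolist(),"panel top",proj(s,W(v,np.array([[-.17-e,-.125,.107]]))).round(1).tolist())
m=finder.silhouettes(s,"drawer")
for d in m[:2]: print(d["p"],d["position"],d["pixels"].sum())
print(telemetry.current_time())
E
```

```text
old v: scene [[-1.4, -1.4], [-2.0, -1.2], [-0.7, -1.3], [-1.3, -2.8]]
scene [0.54154735 0.2420713  1.43695635] [-0.4  0.1 -0.7 -0.1  1.   0.5  0.1 -0.5]
top [0.53860806 0.23935834 1.44453564] [-0.4 -0.7  0.6  0.3  0.2 -0.5 -0.4  0.8]
0 [[288.4, 234.4], [310.0, 198.1]] panel top [[289.3, 257.4]]
0.01 [[284.7, 232.7], [306.4, 196.6]] panel top [[285.3, 255.6]]
0.02 [[281.0, 231.0], [302.9, 195.1]] panel top [[281.4, 253.7]]
0.03 [[277.4, 229.4], [299.4, 193.6]] panel top [[277.4, 251.8]]
0.71 [309.4, 217.9] 282
21.95
```

```bash
python3 - <<'E'
from h import *
T=.062+r.tip_extent
r.move_l(w(-.23,0,T),feed=.08)
r.move_l(w(-.24,0,T+.12),feed=.25)
print(F())
z=Rz@[np.sin(np.pi/6),0,-np.cos(np.pi/6)]
j=telemetry.current_joint_positions(); j=list(j); j[0]-=.5; r.movej(j)
t=eyes.read_camera("top"); s=eyes.read_camera("scene")
X=np.array([w(*a) for a in [(-.205,-.06,.082),(-.205,.06,.082),(-.17,-.125,.107),(-.17,.125,.107)]])
out=[]
for p,(a,b,c,d) in ((t,(140,330,150,370)),(s,(140,290,240,400))):
    im=cv2.cvtColor(p["image"],cv2.COLOR_RGB2BGR)[a:b,c:d]; k=3.6 if p is t else 4.5
    k=400/(d-c)*1. if False else k
    im=cv2.resize(im,None,fx=k/1.85 if 0 else 390/(d-c),fy=390/(d-c),interpolation=cv2.INTER_CUBIC)
    for u in proj(p,X): cv2.circle(im,tuple(int(q) for q in (u-[c,a])*390/(d-c)),3,(0,0,255),1)
    out.append(cv2.copyMakeBorder(im,0,400-im.shape[0],0,0,cv2.BORDER_CONSTANT))
    print(proj(p,X).round(1).tolist())
    for dd in finder.silhouettes(p,"drawer_handle")[:1]: print(dd["p"],dd["position"],dd["pixels"].sum())
cv2.imwrite("pics/both5.png",np.hstack(out)); print(telemetry.current_time())
np.savez("im5.npz",t=t["image"],s=s["image"])
E
```

```text
[ 0.49889351 -0.0106274  -0.20274216]
[[250.7, 207.9], [242.9, 267.7], [236.5, 171.6], [219.4, 299.2]]
0.58 [235.4, 230.6] 412
[[288.4, 234.4], [310.0, 198.1], [289.3, 257.4], [334.1, 179.1]]
0.49 [306.3, 223.8] 222
24.35
```

View pics/both5.png

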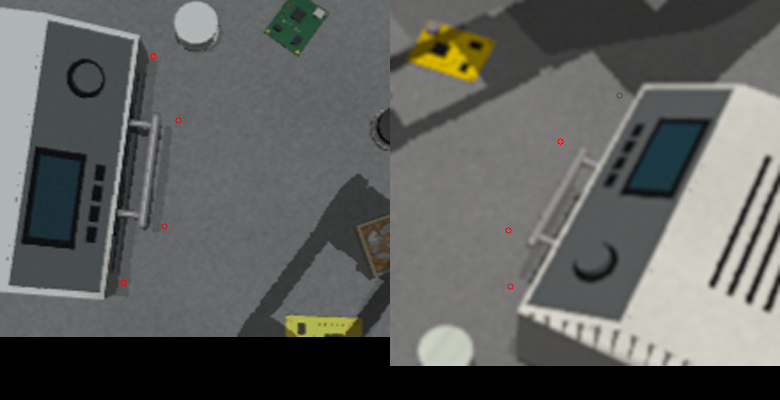

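The pose still fits the oven, but the bar is about 25 mm further in than my estimate of home (red circles), and I've felt no stop. I'll push on gently until there is a clear one, with the tool raised a little for clearance.

```bash
python3 - <<'E'
from h import *
T=.070+r.tip_extent; x=-.199
j=list(telemetry.current_joint_positions()); j[0]+=.5; r.movej(j)
f0=F()
r.move_l(w(-.235,0,T),feed=.25)
r.move_l(w(x,0,T),feed=.06)
while x<-.17:
    x+=.002; r.move_l(w(x,0,T),feed=.04); f=F()-f0; print(round(x,4),np.round(f,1))
    if f[0]<-8: break
print(Rz.T@(np.array(telemetry.current_tool_pos())-[v[0],v[1],0]),telemetry.current_time())
E
```

```text
-0.197 [ 2.7 -0.4  0.8]
-0.195 [ 2.3 -1.   0.1]
-0.193 [0.3 0.3 0.3]
-0.191 [0.3 0.6 0.9]
-0.189 [ 0.3 -0.7  0.1]
-0.187 [2.3 0.1 0. ]
-0.185 [ 1.1 -0.4  0.8]
-0.183 [0.6 0.4 0.1]
-0.181 [ 0.1 -0.6 -0. ]
-0.179 [0.4 0.3 0.7]
-0.177 [-1.   0.1  0.4]
-0.175 [-10.2  -0.2   1.8]
[-1.76658038e-01 -8.11040848e-06  1.42610228e-01] 29.6833
```

A firm stop at −10 N. I'll confirm it, retract, check the result, and triangulate the button from both cameras.

```bash
python3 - <<'E'
from h import *
T=.070+r.tip_extent
r.move_l(w(-.174,0,T),feed=.03); print(F(), Rz.T@(np.array(telemetry.current_tool_pos())-[v[0],v[1],0]))
wr=eyes.read_camera("wrist")["image"]
r.move_l(w(-.21,0,T),feed=.1)
r.move_l(w(-.23,0,T+.11),feed=.25)
j=list(telemetry.current_joint_positions()); j[0]-=.45; r.movej(j)
t=eyes.read_camera("top"); s=eyes.read_camera("scene"); A=np.zeros((3,3));b=np.zeros(3)
for p in (t,s):
    d=(finder.silhouettes(p,"start_top")+finder.silhouettes(p,"start"))[0]
    o,k=ray(p,np.argwhere(d["pixels"]).mean(0)[::-1]); k/=np.linalg.norm(k); M=np.eye(3)-np.outer(k,k);A+=M;b+=M@o
    print(d["p"],d["pixels"].sum(),np.argwhere(d["pixels"]).mean(0)[::-1])
X=np.linalg.solve(A,b);print("tri",X,Rz.T@(X-[v[0],v[1],0]))
B=np.array([w(-.109,-.086,.1555)])
out=[]
for p,(a,b_,c,d) in ((t,(140,310,150,310)),(s,(150,290,260,400))):
    im=cv2.cvtColor(p["image"],cv2.COLOR_RGB2BGR)[a:b_,c:d];k=390/(d-c);im=cv2.resize(im,None,fx=k,fy=k,interpolation=cv2.INTER_CUBIC)
    for u in proj(p,B): cv2.circle(im,tuple(int(q) for q in (u-[c,a])*k),3,(0,0,255),1)
    out.append(cv2.resize(cv2.copyMakeBorder(im,0,max(0,420-im.shape[0]),0,0,cv2.BORDER_CONSTANT)[:420],(390,300)) if 0 else cv2.copyMakeBorder(im,0,max(0,420-im.shape[0]),0,0,cv2.BORDER_CONSTANT)[:420])
m=np.hstack(out); ww=cv2.resize(cv2.cvtColor(wr,cv2.COLOR_RGB2BGR)[130:330],None,fx=.85,fy=.85); ww=cv2.copyMakeBorder(ww,0,0,0,m.shape[1]-ww.shape[1],cv2.BORDER_CONSTANT)
cv2.imwrite("pics/both6.png",np.vstack([m,ww])); print(telemetry.current_time())
E
```

```text
[-16.90007584  -0.69302001   1.74904518] [-1.76455812e-01  1.08767571e-05  1.42593496e-01]
0.68 236 [198.94491525 183.38559322]
0.42 153 [323.41176471 245.34640523]
tri [0.6094757  0.11972584 0.15185406] [-0.10855765 -0.08578368  0.15185406]
32.3
```

View pics/both6.png

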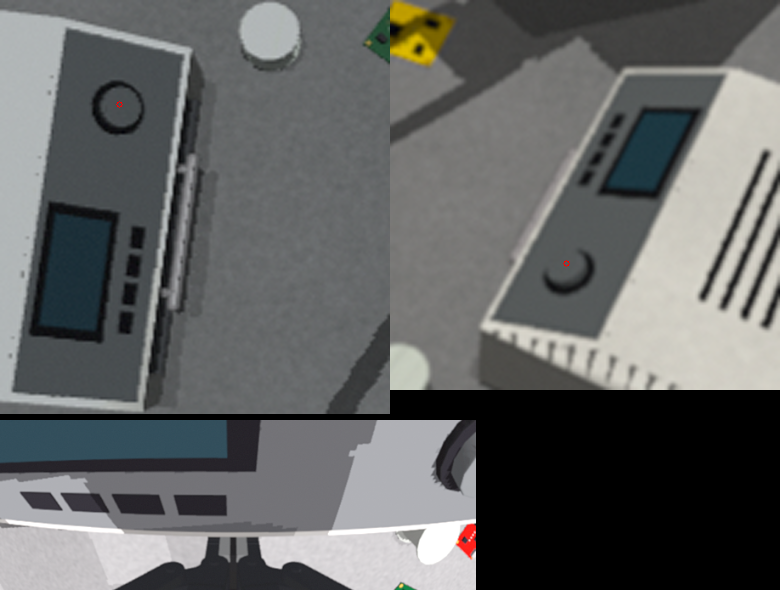

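The top view shows the bar up against the oven front, and the wrist force reached −17 N against a firm stop. The button estimate (red circle) sits on the button in both views. Next is the press, along the panel normal.

```bash
python3 - <<'E'
from h import *
n=np.array([-.5,0,np.sqrt(.75)]); b=np.array([-.1087,-.086,.154])
z=Rz@-n; ax=Rz@[1,0,0]; y=-np.cross(Rz@[np.sqrt(.75),0,.5],z); y/=np.linalg.norm(y)
q=R.from_matrix(np.c_[np.cross(y,z),y,z]).as_quat()
P=lambda h: w(*(b+(h+r.tip_extent)*n))
r.move_to(P(.035),q); r.move_l(P(.008),feed=.12)
f0=F()@n; h=.008; print(telemetry.current_time())
while h>-.012:
    h-=.0015; r.move_l(P(h),feed=.04); f=F()@n-f0; print(round(h,4),round(f,1))
    if f>9: break
r.pause(.1); print(F()@n-f0, Rz.T@(np.array(telemetry.current_tool_pos())-[v[0],v[1],0])-r.tip_extent*n, telemetry.current_time())
p=eyes.read_camera("wrist"); save(p,"press.png")
r.move_l(P(.05),feed=.15); print(telemetry.current_time())
E
```

```text
33.95
0.0065 -0.5
0.005 1.5
0.0035 0.6
0.002 0.9
0.0005 0.6
-0.001 2.6
-0.0025 3.5
-0.004 4.8
-0.0055 5.5
-0.007 17.2
17.5394030088621 [-0.10588457 -0.0862233   0.1492402 ] 36.55
37.1333
```

```bash
python3 - <<'E'
from h import *
print(r.hand_in(), telemetry.current_time())
E
```

```text
the job is handed in; nothing more can be done
the job is handed in; nothing more can be done
```

I pushed the drawer to a firm stop (−17 N) without gripping, pressed the start button fully (spring force, then a 17 N stop) and released it, handing in at about 37 s; however, the drawer travelled about 168 mm and ended roughly 45 mm further in than the stated home position, which I could not explain, and I could not check the board's place on the tray once it was shut.

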